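# Unload the vise and start the batch inspection

## Task

Slide the vise's jaw well open, lift the finished block out, and lay it and every other stepped block on the bench flat on the floor of the grey tray, none stacked or standing on end; leave the empty vise with its jaw slid fully closed again. Slide the tray along the bench, without lifting it, until it sits squarely on the white light plate with no edge hanging over. With the loaded tray in place, press the start button fully down for a moment and let it come up again, and leave the other things on the bench where they are.

Things in the scene. Friction and masses are not known exactly. Their poses are not given: they have to be found in the camera images.
- vise: Low dark steel vise fixed to the bench: bed 200 x 70 mm (x, y), its top 24 mm above the bench. Origin at the centre of its underside; its x runs along the bed from the fixed jaw (bed-wide block, x = -90 to -60 mm, top at 48 mm) towards the sliding jaw. A block is held between the jaws, lengthwise along x, centre at x = -24.5 mm, foot on the bed. The sides of the bed are open to the fingers.
- vise_jaw (a joint): Travel of the vise's sliding jaw along the vise's x, m: 0 closed on the block, 0.045 fully open; it stays where it is left and takes 3 N or so to slide. The jaw is 60 mm wide, 30 mm thick, top 48 mm above the bench; its face is at vise x = 11 mm when closed, and it has an 8 mm lip over the foot of the held block, so the block cannot be lifted until the jaw is open.
- jaw_knob (a point): Middle of the upright black cylindrical knob on the sliding jaw (18 mm diameter, 42 mm tall; from 60 to 102 mm above the bench, this point 81 mm above the bench). It moves with the jaw; pinch it from above or push it.
- vise_part: Milled bare-aluminium stepped block, T-shaped from the side: a foot 70 x 26 x 16 mm with a boss 40 x 26 x 16 mm centred on top, 32 mm high in all, about 0.12 kg. Origin at its very centre, 16 mm above its underside; x along the 70 mm length, y across the 26 mm width, z up through the boss. At the start it is held in the vise, boss up.
- part1: Milled bare-aluminium stepped block, T-shaped from the side: a foot 70 x 26 x 16 mm with a boss 40 x 26 x 16 mm centred on top, 32 mm high in all, about 0.12 kg. Origin at its very centre, 16 mm above its underside; x along the 70 mm length, y across the 26 mm width, z up through the boss. At the start it stands foot down on the bench on or near the white light plate; it may be absent.
- part2: Milled bare-aluminium stepped block, T-shaped from the side: a foot 70 x 26 x 16 mm with a boss 40 x 26 x 16 mm centred on top, 32 mm high in all, about 0.12 kg. Origin at its very centre, 16 mm above its underside; x along the 70 mm length, y across the 26 mm width, z up through the boss. At the start it stands foot down on the bench on or near the white light plate; it may be absent.
- part3: Milled bare-aluminium stepped block, T-shaped from the side: a foot 70 x 26 x 16 mm with a boss 40 x 26 x 16 mm centred on top, 32 mm high in all, about 0.12 kg. Origin at its very centre, 16 mm above its underside; x along the 70 mm length, y across the 26 mm width, z up through the boss. At the start it stands foot down on the bench on or near the white light plate; it may be absent.
- tray: Loose grey plastic open tray, outside 250 x 150 x 30 mm (x, y, z), walls and floor 4 mm thick, 0.4 kg. Origin at the centre of its underside, x along its length, z up. Stands on the bench beside the light plate, on the vise's side.
- plate: White light plate of the camera station, 280 x 180 mm (x, y) with a thin dark frame, flush with the bench so that things slide onto it. Origin at its centre at bench height, x along its length. Two grey camera heads on posts stand behind it, 290 to 370 mm from the origin along its x, 175 mm tall.
- start_top (a point): Centre of the top face of the station's start button: a grey round push button 32 mm in diameter on a small grey console 90 x 90 x 45 mm at the right of the plate. The point moves with the button.
- start (a joint): How far the start button is pressed, m: 0 released, 0.006 fully down; a spring (5 N fully down) returns it.
- gauge_case: Bystander: closed wooden gauge case 90 x 120 x 50 mm, beside the console; origin at the centre of its underside.
- v_block: Bystander: dark steel V-block 60 x 60 x 49 mm, beyond the console and case; origin at the centre of its underside.
- plug_gauge: Bystander: plug gauge lying on the bench, 122 mm long along its x, 28 mm thick, beyond the vise; origin under its middle.
- caliper: Bystander: steel caliper with black head lying flat, 220 mm long along its x, 10 mm thick, just beyond the light plate; origin under its beam's middle.
Mind the look-alikes: they are no part of the job. Leave any orange look-alike of the part1 alone.

How it is judged (in metres and radians):
On the way, in this order (a step that is already met when the one before it is completed fails the run):
1. the jaw is slid open at least 15 mm with the block still in the vise (value of joint vise_jaw above 0.015 m and y of vise_part in the frame of vise between -0.04 and 0.04 m and x of vise_part in the frame of vise between -0.05 and 0.03 m and z of vise_part in the frame of vise below 0.06 m), for 0.1 s.
2. the start button is fully down while all the blocks lie flat in the tray and the tray is on the light plate (value of joint start above 0.0048 m and x of vise_part in the frame of tray between -0.115 and 0.115 m and y of vise_part in the frame of tray between -0.066 and 0.066 m and z of vise_part in the frame of tray between 0.008 and 0.026 m and x of part1 in the frame of tray between -0.115 and 0.115 m and y of part1 in the frame of tray between -0.066 and 0.066 m and z of part1 in the frame of tray between 0.008 and 0.026 m and x of part2 in the frame of tray between -0.115 and 0.115 m and y of part2 in the frame of tray between -0.066 and 0.066 m and z of part2 in the frame of tray between 0.008 and 0.026 m and x of part3 in the frame of tray between -0.115 and 0.115 m and y of part3 in the frame of tray between -0.066 and 0.066 m and z of part3 in the frame of tray between 0.008 and 0.026 m and horizontal distance between tray and plate below 0.022 m and angle between the x axis of tray and the x axis of plate, either way round below 0.14 rad and height (world z) of tray below 0.006 m), for 0.1 s.
3. the start button is released (value of joint start below 0.0012 m), for 0.1 s.
At the end, for the whole second after the job is handed in: All the blocks present lie flat and at rest on the tray's floor (centres 8 to 26 mm above the tray's underside), the tray rests on the bench with its centre within 22 mm of the light plate's and its length within 0.14 rad of the plate's, the vise jaw is within 6 mm of closed, and the button is up (x of vise_part in the frame of tray between -0.115 and 0.115 m and y of vise_part in the frame of tray between -0.066 and 0.066 m and z of vise_part in the frame of tray between 0.008 and 0.026 m and x of part1 in the frame of tray between -0.115 and 0.115 m and y of part1 in the frame of tray between -0.066 and 0.066 m and z of part1 in the frame of tray between 0.008 and 0.026 m and x of part2 in the frame of tray between -0.115 and 0.115 m and y of part2 in the frame of tray between -0.066 and 0.066 m and z of part2 in the frame of tray between 0.008 and 0.026 m and x of part3 in the frame of tray between -0.115 and 0.115 m and y of part3 in the frame of tray between -0.066 and 0.066 m and z of part3 in the frame of tray between 0.008 and 0.026 m and horizontal distance between tray and plate below 0.022 m and angle between the x axis of tray and the x axis of plate, either way round below 0.14 rad and height (world z) of tray below 0.006 m and value of joint vise_jaw below 0.006 m and value of joint start below 0.0012 m and linear speed of tray below 0.02 m/s and linear speed of each of vise_part, part1, part2, part3 below 0.03 m/s); the robot touches nothing.
It fails at once if the tray is lifted off the bench by more than 25 mm (height (world z) of tray above 0.025 m).
It fails at once if a bystander is moved more than 40 mm (distance of any of gauge_case, v_block, plug_gauge, caliper from where it was at the start of the episode above 0.04 m).
Of part1, part2, part3 only 1 to 3 are there at a start; the rules pass over those that are not, and their reading is None.
At some moment in a run one of part1, part2, part3, tray may be knocked a few centimetres aside while the robot is not near it.
Once in a run the grip may slacken for a moment while it holds something.
It also fails if it takes over 210 s, if anything falls off the work surface, if the arm or the gripper's body presses on something with over 40 N, if the wrist force passes 120 N, or if a joint passes its speed limit or range.

## Robot

A 6-joint arm with a two-finger parallel gripper is mounted at the origin on the work surface. World frame = base frame: x ahead of the robot, y to its left, z up, the work surface at z = 0. Lengths are in m, angles in degrees, forces in N, time in s.
With the tool pointing down it reaches from about 0.3 to 0.75 m from the base axis. Payload 8.5 kg.
Tool frame: the origin (TCP) lies midway between the tips of the shut fingers; the grasp point (between the pads) lies 19 mm behind it; z points along the fingers, y is the line along which they close (so a half turn about z gives the same grasp; the last joint's range is limited). The gripper opens to 85 mm and grips with 20 to 120 N. Pads are 22 mm wide; open, the fingers measure 114 mm over their backs; the gripper's body (76 mm by 85 mm) begins 54 mm behind the grasp point. The pads swing forward as they close: fully open they stand 13 mm farther back than shut.
Start: joints at [-87.107, 21.807, 74.336, -0, 83.858, -12.336], TCP at [0.144, -0.531, 0.231] pointing down, gripper open.
Joint ranges: [-178.18, 178.18], [-50.72, 133.34], [12.68, 142.11], [-81.47, 261.47], [9.98, 163.14], [-165.26, 165.26]. Speed limits (degrees/s): [136.94, 136.94, 180, 180, 180, 180].

## Interface

Orientations are given as a 3x3 rotation matrix whose columns are the frame's x, y, z axes.
In Python, from rig import observe, optics, order, spotter gives the robot as it stands.
- The arm moves only by the tool move_arm, never from a script. Its argument "series" is text: rows parted by semicolons, each of 5 numbers parted by spaces: the shift along the tool's x, y, z in cm, then the turn about the tool's z in degrees, then the opening, from -1 (shut) to 1 (fully open). A call has 1 to 8 rows; each row is the pose to reach, as a shift and turn from the pose commanded when the call began, along the tool's axes at that moment; what a row does not reach only later rows make up. A row lasts 1/8 s, in which the tool goes at most 62.5 mm and 10.7 degrees, less where a joint would pass 70% of its speed; a pose out of reach is approached as far as the arm can. A call with a gripper value outside its range is refused whole. The fingers move at their own pace and stop on an object; "force" is the grip in N (left out, the last holds). Time passes only in rows, so rows that repeat a pose let the fingers close. It gives the time, the measured TCP pose, the force, the opening and the grip force at its end, in the units of the state.
- observe(): the state, without advancing time (a new reading comes with each control period).
- optics.get_image(name): name is "scene" or "top" or "wrist"; returns a dict with "pixels" (420x560x3 uint8, blue, green, red), "camera_matrix" (3x3 intrinsics, pixels), "rvec" (rotation vector, rad) and "tvec" (3), from world to camera coordinates, as OpenCV has them. Camera axes: x right, y down, z forward; pixel columns grow to the right and rows downward; lengths in m; the calibration is good to about 2 mm. A picture is of the moment at which its call begins. There is no depth.
- order.close_job(): hands the job in; it is judged then, once.
Trained networks look in the newest picture that a camera, given by its name, has taken for a name from the list of things; names that differ only in an ending like _2 or _b are one class to them, and where a whole thing is asked for, a point or a joint stands for the part that bears it (a point fixed in the world has none). Each returns a list of dicts, best first, with "score" (0 to 1); they miss things now and then, are a little off and sometimes report something else, mostly with a low value. They report only what shows in the picture. A call takes as long as a camera call. They do not tell look-alikes from the thing itself.
- spotter.find_in(thing, camera): "point" ([x, y, z] in m, in world coordinates, good to about 4 mm: the middle of the surface that is visible of it).
- spotter.cut_out(thing, camera): "pixels" (420x560 bool, what is visible of it).
- spotter.mark_of(thing, camera): "point" ([x, y, z] in m, in world coordinates, good to about 4 mm: a listed point, or the origin of a listed thing).
The state is a dict: "time_s": time; "q": joint angles; "qvel": joint speeds; "joint_efforts": joint torques, N m; "position": TCP position; "tool_rot": TCP orientation; "ft_force": force on the tool from outside, world axes, zero at the start; "wrist_torque": the same for the moment, N m; "grip_width": finger opening in m; "gripper_force": force on a finger pad.
Only numpy, scipy, OpenCV 4.12 (cv2) and the standard library are available. Lean on these libraries where they do the work, as an engineer would, in place of code of your own. Each camera call takes 0.05 s, during which the arm holds its last target. There are 200 camera calls.

## Working session

There is one attempt and no reset: what is moved stays moved. The work goes in short steps, Python scripts to look and compute and a tool call to move; the robot and the scene stay as the last step left them, time stands still between calls to the robot, and variables do not carry over. Pictures are saved under pics/ and viewed, at most 15 in all, crops included, and the job is handed in when it is done.

Besides the shell and the picture viewer there is one more tool, called after "Request:" as name(argument=value, ...), one argument or row to a line, values as JSON. move_arm: Moves the arm, as the interface text tells. Its arguments: {"type":"object","properties":{"series":{"type":"string"},"force":{"type":"number"}},"required":["series"]}

```bash
mkdir -p pics; cat > h.py <<'E'
import numpy as np, cv2
from rig import observe, optics, order, spotter
def snap(n):
    return optics.get_image(n)
def px(im,p):
    return cv2.projectPoints(np.array([p],float),np.array(im['rvec'],float),np.array(im['tvec'],float),np.array(im['camera_matrix'],float),None)[0].ravel()
def ray(im,uv,z):
    R=cv2.Rodrigues(np.array(im['rvec'],float))[0];t=np.array(im['tvec'],float).ravel()
    d=R.T@np.linalg.inv(np.array(im['camera_matrix']))@np.array([uv[0],uv[1],1.]);c=-R.T@t
    return c+d*(z-c[2])/d[2]
def rect(mask,im,z):
    "min-area rectangle of mask's outline cast on height z: centre, sizes, long-axis angle"
    c=max(cv2.findContours(mask.astype(np.uint8),0,2)[0],key=cv2.contourArea)[:,0]
    P=np.array([ray(im,q,z)[:2] for q in c],np.float32)
    (cx,cy),(w,h),a=cv2.minAreaRect(P*1000)
    if w<h: w,h,a=h,w,a+90
    return np.round([cx,cy,w,h,(a+90)%180-90],1)
E
python3 - <<'E'
from h import *
ims={}
for n in('scene','top'):
    im=snap(n);cv2.imwrite(f'pics/{n}0.png',im['pixels'])
s=observe();print(s['time_s'],s['position'],np.round(s['tool_rot'],3).tolist())
for n in('scene','top'):
  for t in('vise','jaw_knob','vise_part','part1','tray','plate','start_top','gauge_case','v_block','plug_gauge','caliper'):
    print(n,t,[(np.round(r['point'],3).tolist(),round(r['score'],2)) for r in spotter.mark_of(t,n)][:6])
E
```

```text
0.1 [ 0.14446299 -0.53041966  0.23077183] [[0.965, 0.263, -0.0], [0.263, -0.965, 0.001], [0.0, -0.001, -1.0]]
scene vise [([0.504, 0.387, -0.005], 0.9)]
scene jaw_knob [([0.53, 0.378, 0.082], 0.79), ([0.738, -0.248, 0.008], 0.64)]
scene vise_part [([0.479, 0.387, 0.044], 0.75), ([0.538, 0.111, -0.001], 0.46)]
scene part1 [([0.312, -0.206, 0.02], 0.79), ([0.561, -0.094, 0.018], 0.77), ([0.327, -0.098, 0.014], 0.58)]
scene tray [([0.54, 0.114, -0.001], 0.93)]
scene plate [([0.551, -0.122, 0.0], 0.8)]
scene start_top [([0.442, -0.358, 0.067], 0.54)]
scene gauge_case [([0.62, -0.333, -0.0], 0.78)]
scene v_block [([0.739, -0.25, 0.003], 0.58), ([0.535, 0.379, 0.084], 0.39)]
scene plug_gauge [([0.687, 0.284, -0.006], 0.85)]
scene caliper [([0.75, -0.033, -0.001], 0.88)]
top vise [([0.507, 0.382, -0.002], 0.74)]
top jaw_knob [([0.534, 0.381, 0.077], 0.58), ([0.616, -0.332, -0.001], 0.54)]
top vise_part [([0.478, 0.386, 0.04], 0.79)]
top part1 [([0.561, -0.099, 0.014], 0.73), ([0.315, -0.205, 0.016], 0.72), ([0.33, -0.094, 0.012], 0.7)]
top tray [([0.542, 0.109, -0.0], 0.6)]
top plate [([0.552, -0.123, -0.002], 0.8)]
top start_top [([0.442, -0.359, 0.066], 0.48)]
top gauge_case [([0.613, -0.33, -0.002], 0.58)]
top v_block [([0.613, -0.331, -0.001], 0.7), ([0.738, -0.25, 0.004], 0.69)]
top plug_gauge [([0.69, 0.286, 0.001], 0.77)]
top caliper []
```

View pics/top0.png

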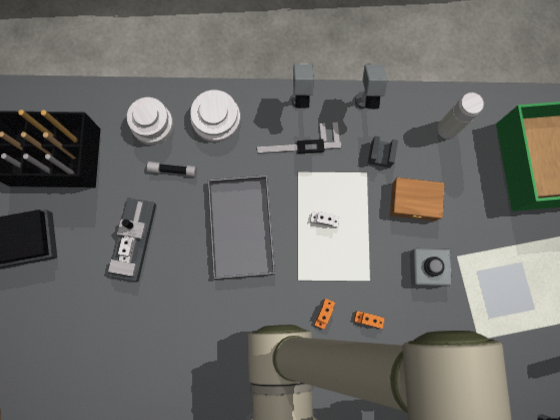

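View pics/scene0.png

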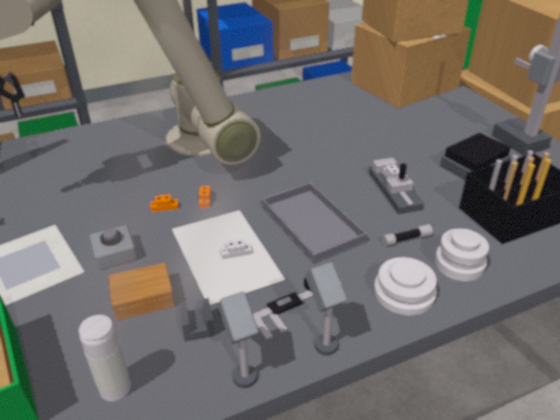

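Top view: vise at (131,240) with its fixed jaw near (121,268) and knob at (127,224), tray at (241,228), plate at (334,226). The candidates are an aluminium block at (325,220) on the plate, and orange look-alikes at (325,314) and (370,320). Only the grey one fits "bare aluminium". I'll confirm it in an enlarged crop and measure.

```bash
python3 - <<'E'
from h import *
im=snap('top')
for t,z in(('part1',.032),('tray',.03),('plate',0.),('vise',.024),('vise_part',.032+.024),('gauge_case',.05),('start_top',.045)):
    for r in spotter.cut_out(t,'top')[:3]: print(t,round(r['score'],2),rect(r['pixels'],im,z))
p=im['pixels']
m=(p.min(2)>190).astype(np.uint8); m[:, :280]=0;m[:,385:]=0;m[:160]=0;m[300:]=0
print('plate thr',rect(cv2.morphologyEx(m,3,np.ones((9,9))),im,0))
a=cv2.resize(p[150:340,280:400],None,fx=3,fy=3,interpolation=2);b=cv2.resize(p[190:290,95:165],None,fx=5.7,fy=5.7,interpolation=2)[:570]
cv2.imwrite('pics/c1.png',np.hstack([a,b]) if a.shape[0]==b.shape[0] else np.hstack([a[:570],b]))
E
```

```text
part1 0.66 [560.8 -97.3  70.8  33.9  81.1]
part1 0.6 [ 315.8 -202.5   69.5   26.8   74.8]
part1 0.53 [328.2 -95.7  67.3  28.8 -21.1]
tray 0.8 [540.1 111.9 251.9 149.9   5.3]
plate 0.61 [ 549.9 -121.5  285.4  185.9    0.6]
vise 0.65 [505.6 379.6 200.3  81.2  -8.7]
vise_part 0.93 [476.4 383.4  59.7  33.7  -7.6]
gauge_case 0.67 [502.6 372.  197.1  81.3  -9.3]
gauge_case 0.65 [ 610.3 -325.   130.   100.9   84.1]
start_top 0.58 [558.  -95.6  68.3  30.9  79.7]
plate thr [ 5.496e+02 -1.223e+02  2.763e+02  1.786e+02  2.000e-01]
```

View pics/c1.png

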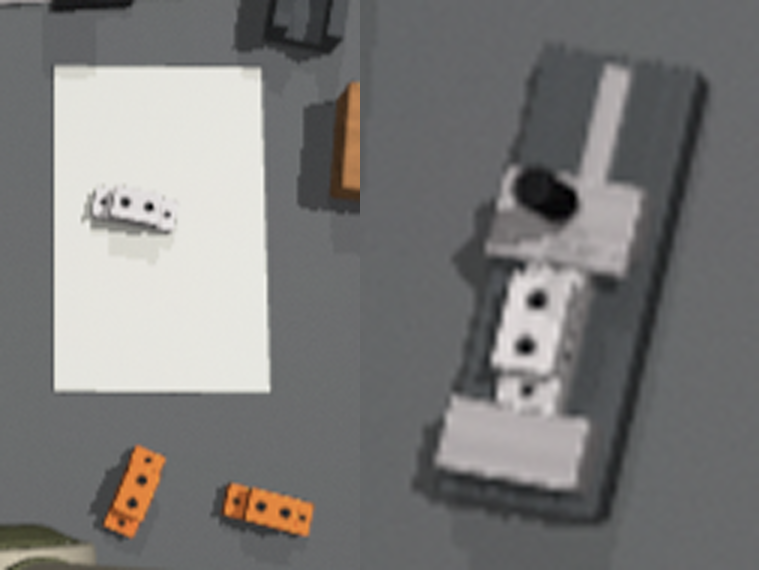

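Confirmed in the crop: one bare-aluminium block on the plate and two orange look-alikes to leave alone. The knob and held block are seen in the vise, whose axis is tilted about -10°. Next I'll look with the wrist camera from above the vise.

```bash
cat >> h.py <<'E'
def go(x,y,z,yaw=None,s=None):
    "shift in the tool's axes (cm) and turn (deg) to a pose; yaw = world angle of tool x"
    s=s or observe();R=np.array(s['tool_rot']);p=np.array(s['position'])
    d=R.T@(np.array([x,y,z])-p)*100
    cur=np.degrees(np.arctan2(R[1,0],R[0,0]))
    t=0 if yaw is None else (cur-yaw+180)%360-180
    print('shift',np.round(d,2),'turn',round(t,1),'cur yaw',round(cur,1),'pos',np.round(p,4),'w',round(s['grip_width'],4),'t',s['time_s'])
E
python3 - <<'E'
from h import *
go(.40,0,.28,-11);go(.46,.38,.30,-11)
E
```

```text
shift [ 38.6  -44.49  -4.87] turn 26.2 cur yaw 15.2 pos [ 0.1445 -0.5307  0.2313] w 0.0852 t 1.6
shift [ 54.37 -79.58  -6.87] turn 26.2 cur yaw 15.2 pos [ 0.1445 -0.5307  0.2313] w 0.0852 t 1.6
```

Request:
move_arm(
  series="38.6 -44.5 -4.9 13 1;38.6 -44.5 -4.9 26 1;38.6 -44.5 -4.9 26 1;38.6 -44.5 -4.9 26 1;38.6 -44.5 -4.9 26 1;38.6 -44.5 -4.9 26 1;38.6 -44.5 -4.9 26 1;38.6 -44.5 -4.9 26 1",
)

```text
time_s: 2.6
position: [0.3611, -0.0798, 0.2733]
tool_rot: [[0.982, -0.187, 0.001], [-0.187, -0.982, -0.001], [0.001, 0.0, -1.0]]
ft_force: [1.1, 0.3, 0.4]
grip_width: 0.0858
gripper_force: 0.0
```

```bash
python3 - <<'E'
from h import *
go(.46,.38,.30,-11)
E
```

```text
shift [  1.1  -47.02  -2.69] turn 0.2 cur yaw -10.8 pos [ 0.3611 -0.0798  0.2733] w 0.0858 t 2.6
```

Request:
move_arm(
  series="1.1 -47 -2.7 0 1;1.1 -47 -2.7 0 1;1.1 -47 -2.7 0 1;1.1 -47 -2.7 0 1;1.1 -47 -2.7 0 1;1.1 -47 -2.7 0 1;1.1 -47 -2.7 0 1;1.1 -47 -2.7 0 1",
)

```text
time_s: 3.6
position: [0.4592, 0.3807, 0.2993]
tool_rot: [[0.983, -0.185, -0.0], [-0.185, -0.983, 0.0], [-0.0, 0.0, -1.0]]
ft_force: [0.5, -0.7, -0.1]
grip_width: 0.085
gripper_force: 0.0
```

```bash
python3 - <<'E'
from h import *
im=snap('wrist');cv2.imwrite('pics/w1.png',im['pixels'])
R=cv2.Rodrigues(np.array(im['rvec'],float))[0];print('cam',-R.T@np.array(im['tvec']).ravel())
go(.46,.38,.30,-11)
for t in('vise','jaw_knob','vise_part'):print(t,[(np.round(r['point'],4).tolist(),round(r['score'],2)) for r in spotter.mark_of(t,'wrist')][:3])
E
```

```text
cam [0.52961401 0.36783287 0.44141475]
shift [ 0.11  0.27 -0.11] turn 0.4 cur yaw -10.6 pos [0.4594 0.3829 0.2989] w 0.0854 t 3.65
vise [([0.5014, 0.3842, -0.0028], 0.56)]
jaw_knob [([0.5318, 0.3733, 0.0801], 0.57), ([0.536, 0.1115, 0.0016], 0.3)]
vise_part [([0.4814, 0.3868, 0.0413], 0.68)]
```

View pics/w1.png

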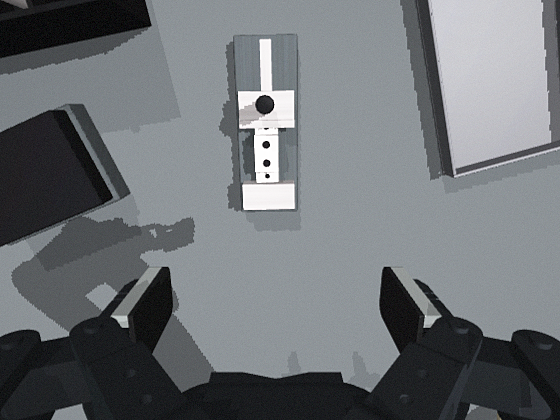

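The wrist view shows the vise nearly aligned with the tool. The knob top is at (265,104), the block's boss holes at (266,145) and (266,162), the fixed jaw corners at (243,183) to (297,210), and the bed corners at (236,35), (298,35) and (298,212).

```bash
python3 - <<'E'
from h import *
im=snap('wrist')
for n,uv,z in(('knob',(265,104),.102),('hole1',(266,145),.056),('hole2',(266,162),.056),('fj1',(243,183),.048),('fj2',(297,183),.048),('fj3',(243,210),.048),('bed1',(236,35),.024),('bed2',(298,35),.024),('bed3',(298,212),.024)):
    print(n,np.round(ray(im,uv,z),4))
# two-view heights: knob from scene/top masks vs wrist
T=snap('top')
def P(i): return np.array(i['camera_matrix'])@np.c_[cv2.Rodrigues(np.array(i['rvec'],float))[0],np.array(i['tvec']).ravel()]
def tri(a,ua,b,ub):
    X=cv2.triangulatePoints(P(a),P(b),np.array(ua,float),np.array(ub,float)).ravel();return np.round(X[:3]/X[3],4)
# in crop: knob top (535,188)->, boss holes (537,299),(526,345); scale 5.7, offset (95+ (u-360)/5.7,190+v/5.7)
c=lambda u,v:(95+(u-360)/5.7,190+v/5.7)
print('knob',tri(im,(265,104),T,c(535,188)));print('hole1',tri(im,(266,145),T,c(537,299)),'hole2',tri(im,(266,162),T,c(526,345)))
go(.46,.38,.30,-11)
E
```

```text
knob [0.5322 0.3745 0.102 ]
hole1 [0.4907 0.383  0.056 ]
hole2 [0.4726 0.3865 0.056 ]
fj1 [0.4528 0.4173 0.048 ]
fj2 [0.4413 0.357  0.048 ]
fj3 [0.4214 0.4241 0.048 ]
bed1 [0.6086 0.3934 0.024 ]
bed2 [0.5962 0.3278 0.024 ]
bed3 [0.3996 0.3615 0.024 ]
knob [0.5315 0.3751 0.0972]
hole1 [0.4906 0.3831 0.058 ] hole2 [0.4717 0.3873 0.0543]
shift [ 0.02 -0.3  -0.  ] turn 0.2 cur yaw -10.8 pos [0.4592 0.3771 0.3   ] w 0.0852 t 3.9
```

```bash
python3 - <<'E'
from h import *
go(.532,.3745,.14,-10.6);go(.532,.3745,.068,-10.6)
E
```

```text
shift [ 7.19 -1.12 16.  ] turn -0.2 cur yaw -10.8 pos [0.4592 0.3771 0.3   ] w 0.0852 t 3.9
shift [ 7.19 -1.12 23.2 ] turn -0.2 cur yaw -10.8 pos [0.4592 0.3771 0.3   ] w 0.0852 t 3.9
```

Request:
move_arm(
  series="7.2 -0.8 10 0 1;7.2 -0.8 16 0 1;7.2 -0.8 16 0 1;7.2 -0.8 20 0 1;7.2 -0.8 23.2 0 1;7.2 -0.8 23.2 0 1;7.2 -0.8 23.2 0 1",
  force=40,
)

```text
time_s: 4.78
position: [0.5324, 0.3722, 0.0697]
tool_rot: [[0.982, -0.188, 0.003], [-0.188, -0.982, 0.001], [0.002, -0.002, -1.0]]
ft_force: [0.6, -0.1, 1.4]
grip_width: 0.085
gripper_force: 0.0
```

Request:
move_arm(
  series="0 0 0 0 -1;0 0 0 0 -1;0 0 0 0 -1;0 0 0 0 -1;0 0 0 0 -1;0 0 0 0 -1",
)

```text
time_s: 5.52
position: [0.5327, 0.3774, 0.0689]
tool_rot: [[0.983, -0.186, 0.006], [-0.186, -0.983, 0.01], [0.004, -0.011, -1.0]]
ft_force: [4.8, 24.8, -3.4]
grip_width: 0.0168
gripper_force: 40.5
```

Request:
move_arm(
  series="0 -0.3 0 0 -1;0 -0.4 0 0 -1;1 -0.4 0 0 -1;2 -0.4 0 0 -1;3 -0.4 0 0 -1;4.2 -0.4 0 0 -1;4.2 -0.4 0 0 -1;4.2 -0.4 0 0 -1",
)

```text
time_s: 6.52
position: [0.5748, 0.3704, 0.0689]
tool_rot: [[0.982, -0.186, 0.005], [-0.186, -0.982, 0.004], [0.004, -0.005, -1.0]]
ft_force: [4.4, 10.6, 1.5]
grip_width: 0.0172
gripper_force: 40.5
```

Request:
move_arm(
  series="0 0 0 0 1;0 0 0 0 1;0 0 0 0 1;0 0 -6 0 1;0 0 -10 0 1;-4 0 -15 0 0.5;-8 0 -20 0 0.4;-8 0 -20 0 0.4",
)

```text
time_s: 7.52
position: [0.4937, 0.3845, 0.2727]
tool_rot: [[0.983, -0.185, 0.007], [-0.185, -0.983, 0.004], [0.006, -0.005, -1.0]]
ft_force: [1.5, -0.3, -0.2]
grip_width: 0.0599
gripper_force: 0.0
```

```bash
python3 - <<'E'
from h import *
for k in range(3): go(.482,.3848,.028,-10.6)
im=snap('wrist');cv2.imwrite('pics/w2.png',im['pixels'][:300])
for t in('jaw_knob','vise_part'):print(t,[(np.round(r['point'],4).tolist(),round(r['score'],2)) for r in spotter.mark_of(t,'wrist')][:3])
E
```

```text
shift [-1.31  0.31 24.46] turn -0.1 cur yaw -10.7 pos [0.4937 0.3845 0.2727] w 0.0599 t 7.525
shift [-1.31  0.31 24.46] turn -0.1 cur yaw -10.7 pos [0.4937 0.3845 0.2727] w 0.0599 t 7.525
shift [-1.31  0.31 24.46] turn -0.1 cur yaw -10.7 pos [0.4937 0.3845 0.2727] w 0.0599 t 7.525
jaw_knob [([0.5735, 0.3655, 0.0803], 0.72)]
vise_part [([0.4847, 0.388, 0.0404], 0.56)]
```

View pics/w2.png

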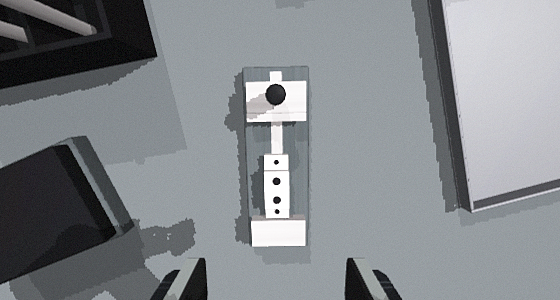

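The jaw is open with the knob at (275,94). The block is still seated, with its boss holes at (276,181) and (277,200).

```bash
python3 - <<'E'
from h import *
im=snap('wrist')
a=ray(im,(276,181),.056);b=ray(im,(277,200),.056);m=(a+b)/2;print(a,b,m,np.degrees(np.arctan2(*(a-b)[1::-1])))
go(m[0],m[1],.07,-10.6);go(m[0],m[1],.028,-10.6)
E
```

```text
[0.49215713 0.38347177 0.056     ] [0.47228533 0.38620526 0.056     ] [0.48222123 0.38483851 0.056     ] -7.8322332253318985
shift [-1.27  0.02 19.61] turn -0.2 cur yaw -10.8 pos [0.4952 0.3829 0.2661] w 0.0597 t 7.725
shift [-1.260e+00  1.000e-02  2.381e+01] turn -0.2 cur yaw -10.8 pos [0.4952 0.3829 0.2661] w 0.0597 t 7.725
```

Request:
move_arm(
  series="-1.2 0.1 8 0 0.3;-1.2 0.1 14 0 0.3;-1.2 0.1 19 0 0.3;-1.2 0.1 22.5 0 0.3;-1.2 0.1 23.8 0 0.3;-1.2 0.1 23.8 0 0.3",
)

```text
time_s: 8.48
position: [0.4832, 0.3844, 0.0293]
tool_rot: [[0.982, -0.187, -0.001], [-0.187, -0.982, -0.001], [-0.001, 0.001, -1.0]]
ft_force: [0.6, 0.3, 0.5]
grip_width: 0.0555
gripper_force: 0.0
```

Request:
move_arm(
  series="0 0 0 0 -1;0 0 0 0 -1;0 0 0 0 -1;0 0 0 0 -1;0 0 0 0 -1",
  force=60,
)

```text
time_s: 9.1
position: [0.4838, 0.3851, 0.0316]
tool_rot: [[0.982, -0.187, 0.003], [-0.187, -0.982, 0.002], [0.003, -0.002, -1.0]]
ft_force: [-0.6, 0.8, 6.4]
grip_width: 0.0247
gripper_force: 59.9
```

Request:
move_arm(
  series="0 0 -2 0 -1;0 0 -6 0 -1;0 0 -12 0 -1;0 0 -18 0 -1;0 0 -18 0 -1",
)

```text
time_s: 9.72
position: [0.4843, 0.3854, 0.2155]
tool_rot: [[0.982, -0.187, 0.01], [-0.187, -0.982, 0.005], [0.008, -0.007, -1.0]]
ft_force: [0.2, 0.3, -1.0]
grip_width: 0.0249
gripper_force: 60.3
```

```bash
python3 - <<'E'
from h import *
im=snap('top');s=observe();print(s['grip_width'],s['gripper_force'])
for r in spotter.cut_out('tray','top')[:1]:
    q=rect(r['pixels'],im,.03);print(q)
print([(np.round(r['point'],3),r['score']) for r in spotter.mark_of('tray','top')[:1]+spotter.mark_of('tray','scene')[:1]])
a=np.radians(q[4]);c=q[:2]/1000;p=c+np.array([[np.cos(a),-np.sin(a)],[np.sin(a),np.cos(a)]])@[.06,-.02]
go(*p,.2,q[4]);go(*p,.012,q[4])
E
```

```text
0.02503905862370486 60.32462306320667
[540.1 113.1 252.1 152.1   5.4]
[(array([0.539, 0.113, 0.001]), 0.77), (array([ 0.54 ,  0.114, -0.001]), 0.93)]
shift [17.07 25.81  0.82] turn -16.2 cur yaw -10.8 pos [0.4823 0.3843 0.2082] w 0.0251 t 9.925
shift [17.11 25.77 19.62] turn -16.2 cur yaw -10.8 pos [0.4823 0.3843 0.2082] w 0.0251 t 9.925
```

Request:
move_arm(
  series="4 6 1 -4 -1;8 12 1 -8 -1;12 18 1 -12 -1;17.1 25.8 1 -16.2 -1;17.1 25.8 5 -16.2 -1;17.1 25.8 10 -16.2 -1;17.1 25.8 14 -16.2 -1;17.1 25.8 14 -16.2 -1",
)

```text
time_s: 10.92
position: [0.6005, 0.0991, 0.066]
tool_rot: [[0.996, 0.094, -0.009], [0.094, -0.996, 0.0], [-0.009, -0.001, -1.0]]
ft_force: [0.7, -0.4, -0.6]
grip_width: 0.0245
gripper_force: 60.3
```

```bash
python3 - <<'E'
from h import *
im=snap('wrist');cv2.imwrite('pics/w3.png',im['pixels'])
go(.602,.099,.012,5.4);print(observe()['gripper_force'])
E
```

```text
shift [0.01 0.03 5.67] turn 0.0 cur yaw 5.4 pos [0.6021 0.0993 0.0687] w 0.0246 t 10.975
60.27553930878639
```

View pics/w3.png

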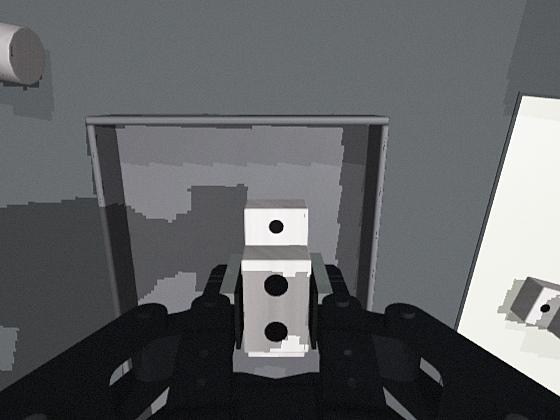

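The block is held level over the tray, boss up at (276,300), with the walls at columns 90 and 388 and aligned with it. I'll lower it.

Request:
move_arm(
  series="0 0 3 0 -1;0 0 4.5 0 -1;0 0 5.2 0 -1;0 0 5.5 0 -1;0 0 5.5 0 -1",
)

```text
time_s: 11.6
position: [0.603, 0.0993, 0.0154]
tool_rot: [[0.996, 0.095, 0.001], [0.095, -0.996, -0.0], [0.001, 0.0, -1.0]]
ft_force: [-0.2, -0.4, -1.0]
grip_width: 0.025
gripper_force: 60.3
```

Request:
move_arm(
  series="0 0 0.3 0 -1;0 0 0.5 0 -1;0 0 0.5 0 -1",
)

```text
time_s: 11.98
position: [0.603, 0.0992, 0.0115]
tool_rot: [[0.995, 0.095, 0.002], [0.095, -0.995, -0.0], [0.002, 0.0, -1.0]]
ft_force: [-5.1, -0.4, 11.6]
grip_width: 0.0251
gripper_force: 62.0
```

Request:
move_arm(
  series="0 0 0 0 0.4;0 0 0 0 0.4;0 0 0 0 0.4;0 0 -4 0 0.4;0 0 -10 0 0.4;0 5 -16 0 0.4;-4 8 -19 0 0.4;-4 8 -19 0 0.4",
)

```text
time_s: 12.98
position: [0.5702, 0.0139, 0.2025]
tool_rot: [[0.996, 0.092, 0.004], [0.092, -0.996, -0.001], [0.004, 0.001, -1.0]]
ft_force: [0.8, 0.7, -0.3]
grip_width: 0.0598
gripper_force: 0.0
```

```bash
python3 - <<'E'
from h import *
im=snap('top');s=observe()
for r in spotter.cut_out('part1','top')[:4]: print(rect(r['pixels'],im,.032))
for n in('top','wrist'):
  for t in('part1','tray'):print(n,t,[(np.round(r['point'],3),round(r['score'],2)) for r in spotter.mark_of(t,n)[:4]])
w=snap('wrist');cv2.imwrite('pics/w4.png',w['pixels'])
go(.56,-.097,.2,81)
E
```

```text
[ 315.9 -201.7   70.3   26.    76.7]
[328.6 -96.   66.1  26.2 -22.3]
[ 587.5 -101.3   59.9   31.7   79.1]
top part1 [(array([ 0.329, -0.096,  0.012]), 0.76), (array([ 0.591, -0.102,  0.016]), 0.73), (array([ 0.312, -0.206,  0.014]), 0.55)]
top tray [(array([0.54 , 0.113, 0.002]), 0.73)]
wrist part1 []
wrist tray []
shift [-2.14 11.21 -0.15] turn -75.5 cur yaw 5.5 pos [0.5705 0.0166 0.1986] w 0.0599 t 13.325
```

View pics/w4.png

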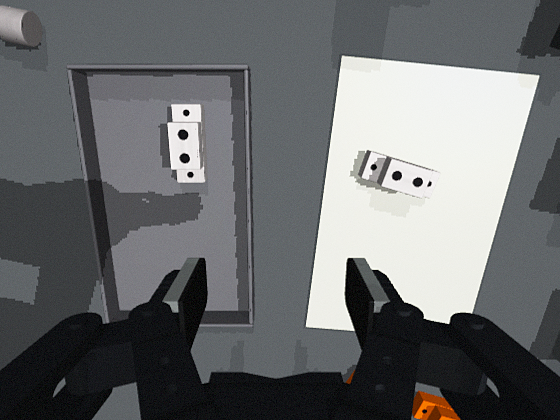

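The first block lies flat in the tray at (186,143). Part1 has been knocked ~30 mm aside and now has boss holes at (397,175) and (418,182). I'll re-measure it.

```bash
python3 - <<'E'
from h import *
w=snap('wrist')
a=ray(w,(397,175),.032);b=ray(w,(418,182),.032);m=(a+b)/2
e=ray(w,(374,167),.016);f=ray(w,(430,184.5),.016)
print(a,b,m,e,f,(e+f)/2);d=e-f;yaw=np.degrees(np.arctan2(d[1],d[0]));print(yaw)
# two-view height of the boss: top mask centre vs. wrist hole midpoint
T=snap('top');r=[r for r in spotter.cut_out('part1','top') if .5<rect(r['pixels'],T,.032)[0]/1000<.7]
print([rect(x['pixels'],T,.016) for x in r])
go(m[0],m[1],.12,yaw)
E
```

```text
[ 0.59259139 -0.08886521  0.032     ] [ 0.58813906 -0.10870483  0.032     ] [ 0.59036522 -0.09878502  0.032     ] [ 0.59539863 -0.0720542   0.016     ] [ 0.58405724 -0.12728204  0.016     ] [ 0.58972793 -0.09966812  0.016     ]
78.39528416726026
[array([ 591.6, -101.6,   68.6,   34.3,   78.6]), array([ 618.5, -335.9,  133.7,  104. ,   83.3])]
shift [ 0.88 11.65  7.91] turn -72.9 cur yaw 5.5 pos [0.5706 0.0163 0.1991] w 0.0598 t 13.475
```

Request:
move_arm(
  series="0.3 3 2 -10.4 0.4;0.5 6 4 -20.8 0.4;0.7 9 5 -31.2 0.4;0.9 11.7 6 -41.6 0.4;0.9 11.7 7 -52 0.4;0.9 11.7 8 -62.4 0.4;0.9 11.7 8 -72.9 0.4;0.9 11.7 8 -72.9 0.4",
)

```text
time_s: 14.48
position: [0.5906, -0.0996, 0.1195]
tool_rot: [[0.204, 0.979, -0.0], [0.979, -0.204, 0.0], [0.0, -0.0, -1.0]]
ft_force: [0.1, 0.6, -0.7]
grip_width: 0.06
gripper_force: 0.0
```

```bash
python3 - <<'E'
from h import *
print([(np.round(r['point'],3),round(r['score'],2)) for r in spotter.mark_of('part1','wrist')[:4]])
w=snap('wrist');cv2.imwrite('pics/w5.png',w['pixels'])
go(.5903,-.0992,.006,78.4)
E
```

```text
[(array([ 0.592, -0.099,  0.016]), 0.9), (array([ 0.31 , -0.204,  0.02 ]), 0.71)]
shift [ 0.04 -0.04 11.37] turn -0.3 cur yaw 78.1 pos [ 0.5906 -0.0997  0.1197] w 0.0598 t 14.575
```

View pics/w5.png

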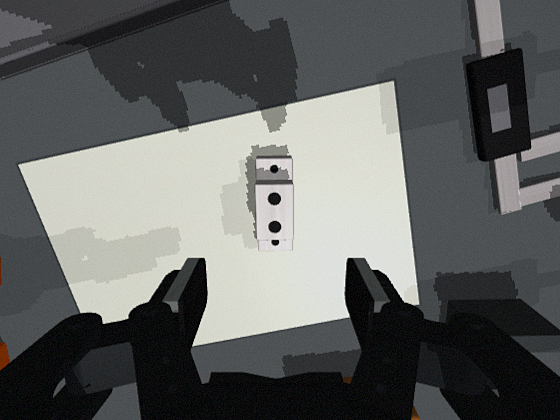

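Part1 is at (274,212), aligned and centred between the fingers, so I'll grasp it.

Request:
move_arm(
  series="0 0 5 0 0.3;0 0 9 0 0.3;0 0 10.8 0 0.3;0 0 11.3 0 0.3;0 0 11.3 0 0.3;0 0 11.3 0 0.3",
)

```text
time_s: 15.32
position: [0.591, -0.1, 0.0078]
tool_rot: [[0.203, 0.979, 0.002], [0.979, -0.203, -0.001], [-0.0, 0.002, -1.0]]
ft_force: [-0.4, 0.2, 0.5]
grip_width: 0.056
gripper_force: 0.0
```

Request:
move_arm(
  series="0 0 0 0 -1;0 0 0 0 -1;0 0 0 0 -1;0 0 0 0 -1;0 0 -2 0 -1;0 0 -8 0 -1;0 0 -14 0 -1;0 0 -14 0 -1",
  force=60,
)

```text
time_s: 16.32
position: [0.5922, -0.1004, 0.1514]
tool_rot: [[0.202, 0.979, 0.009], [0.979, -0.202, -0.003], [-0.001, 0.009, -1.0]]
ft_force: [0.8, 0.0, -1.4]
grip_width: 0.0249
gripper_force: 59.5
```

```bash
python3 - <<'E'
from h import *
im=snap('top')
q=rect(spotter.cut_out('tray','top')[0]['pixels'],im,.03);print(q,observe()['gripper_force'])
a=np.radians(q[4]);p=q[:2]/1000+np.array([[np.cos(a),-np.sin(a)],[np.sin(a),np.cos(a)]])@[-.06,-.02]
print(p);go(*p,.08,q[4])
E
```

```text
[541.1 111.5 254.  153.5   5.2] 59.4442954659462
[0.48315959 0.08614436]
shift [ 16.03 -14.23   6.64] turn 73.1 cur yaw 78.3 pos [ 0.5901 -0.0997  0.1463] w 0.0248 t 16.425
```

Request:
move_arm(
  series="3 -3 -1 10.4 -1;6 -6 -1 20.8 -1;9 -9 -1 31.2 -1;12 -11 -1 41.6 -1;15 -13 0 52 -1;16 -14.2 2 62.4 -1;16 -14.2 5 73 -1;16 -14.2 6.6 73 -1",
)

```text
time_s: 17.42
position: [0.482, 0.0859, 0.0778]
tool_rot: [[0.996, 0.091, -0.006], [0.091, -0.996, 0.0], [-0.006, -0.001, -1.0]]
ft_force: [0.5, -0.4, -0.7]
grip_width: 0.025
gripper_force: 59.4
```

```bash
python3 - <<'E'
from h import *
im=snap('wrist');s=observe();print(s['gripper_force'],s['grip_width'])
go(.483,.086,.012,5.2)
p=im['pixels'];cv2.imwrite('pics/w6.png',p)
E
```

```text
59.35505457222462 0.02487936317436339
shift [0.22 0.   6.45] turn 0.1 cur yaw 5.3 pos [0.4814 0.0858 0.0765] w 0.0249 t 17.475
```

View pics/w6.png

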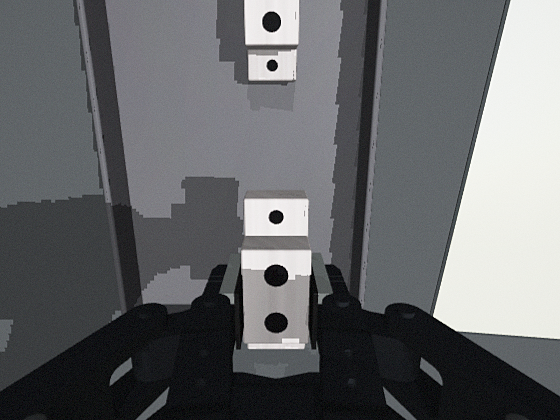

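Part1 at (276,265) is level and in line with the first block at (272,50), clear inside the tray. Lowering it.

Request:
move_arm(
  series="0 0 3 0 -1;0 0 5 0 -1;0 0 6 0 -1;0 0 6.3 0 -1;0 0 6.5 0 -1;0 0 6.5 0 -1",
)

```text
time_s: 18.23
position: [0.484, 0.0856, 0.0161]
tool_rot: [[0.996, 0.093, 0.001], [0.093, -0.996, -0.0], [0.001, 0.0, -1.0]]
ft_force: [0.4, 0.2, -1.5]
grip_width: 0.0252
gripper_force: 59.4
```

Request:
move_arm(
  series="0 0 0.2 0 -1;0 0 0.4 0 -1;0 0 0.5 0 -1;0 0 0.5 0 -1",
)

```text
time_s: 18.73
position: [0.4838, 0.0856, 0.0115]
tool_rot: [[0.996, 0.093, 0.001], [0.093, -0.996, -0.0], [0.001, 0.0, -1.0]]
ft_force: [-3.1, -0.3, 8.1]
grip_width: 0.0249
gripper_force: 60.7
```

Request:
move_arm(
  series="0 0 0 0 0.4;0 0 0 0 0.4;0 0 0 0 0.4;0 0 -4 0 0.4;0 0 -10 0 0.4;0 -3 -16 0 0.4;0 -3 -19 0 0.4;0 -3 -19 0 0.4",
)

```text
time_s: 19.73
position: [0.4818, 0.1158, 0.203]
tool_rot: [[0.996, 0.094, 0.005], [0.094, -0.996, -0.0], [0.005, 0.001, -1.0]]
ft_force: [0.1, -0.4, -0.0]
grip_width: 0.0598
gripper_force: 0.0
```

```bash
python3 - <<'E'
from h import *
im=snap('wrist');cv2.imwrite('pics/w7.png',im['pixels']);T=snap('top')
q=rect(spotter.cut_out('tray','top')[0]['pixels'],T,.03);print(q)
print(rect(spotter.cut_out('tray','wrist')[0]['pixels'],im,.03))
print([(np.round(r['point'],3),round(r['score'],2)) for r in spotter.mark_of('tray','top')[:1]+spotter.mark_of('tray','scene')[:1]])
for r in spotter.mark_of('part1','scene'):print(np.round(r['point'],3),r['score'])
a=np.radians(q[4]);p=q[:2]/1000+np.array([[np.cos(a),-np.sin(a)],[np.sin(a),np.cos(a)]])@[0,.073]
print(p);go(*p,.08,q[4])
E
```

```text
[540.2 108.1 255.1 150.3   6.9]
[525.6 111.8 219.3 149.3   5.3]
[(array([ 0.54 ,  0.114, -0.001]), 0.93)]
[ 0.312 -0.206  0.02 ] 0.79
[ 0.561 -0.094  0.018] 0.77
[ 0.327 -0.098  0.014] 0.58
[0.53143001 0.18057129]
shift [ 5.67 -6.03 11.97] turn -1.6 cur yaw 5.3 pos [0.4808 0.1153 0.1998] w 0.0597 t 20.075
```

View pics/w7.png

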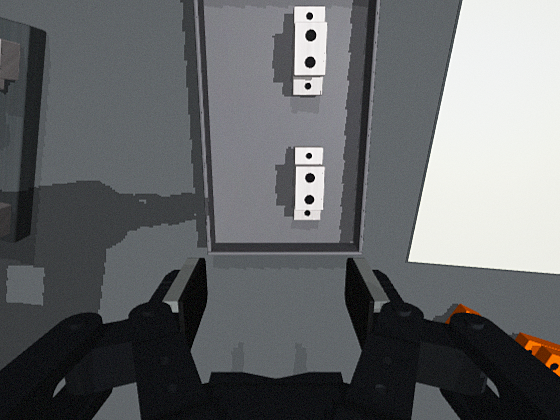

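Both blocks lie flat in the tray, at (310,50) and (309,185). The +y wall rim runs from about (196,20) to (209,240), and its near corner is at (210,252).

```bash
python3 - <<'E'
from h import *
im=snap('wrist');g=cv2.cvtColor(im['pixels'],6)
for v in(10,60,110,160,220): print(v,g[v,185:225].tolist())
P=[ray(im,(u,v),.03)[:2] for u,v in((193,3),(210,252),(361,252),(379,3))];print(np.round(P,4))
E
```

```text
10 [61, 61, 62, 60, 60, 59, 55, 86, 122, 104, 124, 98, 52, 53, 56, 53, 42, 72, 130, 128, 127, 133, 129, 128, 124, 126, 130, 126, 127, 129, 127, 127, 128, 126, 123, 126, 127, 123, 133, 131]
60 [65, 56, 64, 60, 61, 63, 57, 65, 60, 55, 92, 114, 135, 128, 81, 53, 49, 52, 57, 41, 122, 132, 131, 125, 128, 127, 127, 130, 131, 129, 128, 126, 134, 128, 129, 124, 128, 131, 133, 127]
110 [104, 62, 58, 59, 64, 65, 66, 60, 61, 62, 60, 61, 59, 92, 122, 143, 126, 75, 50, 54, 54, 53, 58, 127, 129, 132, 128, 132, 133, 127, 129, 121, 127, 130, 130, 130, 131, 131, 130, 125]
160 [101, 102, 103, 105, 107, 65, 58, 61, 60, 68, 63, 64, 64, 63, 56, 57, 99, 119, 136, 125, 66, 50, 57, 52, 48, 83, 131, 126, 129, 131, 131, 131, 129, 128, 127, 129, 130, 126, 129, 129]
220 [56, 101, 106, 104, 111, 107, 106, 103, 102, 109, 63, 59, 61, 63, 62, 65, 63, 62, 60, 49, 67, 107, 118, 113, 63, 54, 50, 49, 65, 129, 131, 127, 130, 124, 125, 129, 131, 125, 128, 125]
[[0.6225 0.1941]
 [0.4118 0.1723]
 [0.4251 0.0286]
 [0.636  0.0484]]
```

```bash
python3 - <<'E'
from h import *
im=snap('wrist');print(ray(im,(200,110),.03));go(.532,.1827,.06,5.6);go(.532,.1827,.009,5.6)
E
```

```text
[0.5419909  0.18609195 0.03      ]
shift [ 5.73 -6.23 14.01] turn -0.3 cur yaw 5.3 pos [0.4809 0.1154 0.2002] w 0.06 t 20.175
shift [ 5.73 -6.23 19.11] turn -0.3 cur yaw 5.3 pos [0.4809 0.1154 0.2002] w 0.06 t 20.175
```

Request:
move_arm(
  series="5.7 -6.4 5 0 0.1;5.7 -6.4 10 0 0.1;5.7 -6.4 14 0 0.1;5.7 -6.4 17 0 0.1;5.7 -6.4 18.5 0 0.1;5.7 -6.4 19 0 0.1;5.7 -6.4 19 0 0.1;5.7 -6.4 19 0 0.1",
)

```text
time_s: 21.18
position: [0.5324, 0.1845, 0.0119]
tool_rot: [[0.996, 0.093, 0.002], [0.093, -0.996, 0.0], [0.002, -0.0, -1.0]]
ft_force: [0.4, -0.7, -0.5]
grip_width: 0.0465
gripper_force: 0.0
```

Request:
move_arm(
  series="0 0 0 0 -1;0 0 0 0 -1;0 0 0 0 -1;0 0 0 0 -1;0 0 0 0 -1;0 0 0 0 -1",
  force=40,
)

```text
time_s: 21.92
position: [0.532, 0.1846, 0.0112]
tool_rot: [[0.996, 0.093, 0.001], [0.093, -0.996, 0.0], [0.001, -0.0, -1.0]]
ft_force: [-1.3, 0.1, 5.2]
grip_width: 0.0032
gripper_force: 41.4
```

```bash
python3 - <<'E'
from h import *
T=snap('top');im=snap('wrist');cv2.imwrite('pics/w8.png',im['pixels'])
q=rect(spotter.cut_out('tray','top')[0]['pixels'],T,.03);print(q)
print(rect(spotter.cut_out('plate','top')[0]['pixels'],T,0),[(np.round(r['point'],3),round(r['score'],2)) for r in spotter.mark_of('plate','top')[:1]])
p=T['pixels'];m=(p.min(2)>170).astype(np.uint8); m[:, :280]=0;m[:,385:]=0;m[:160]=0;m[300:]=0
print('plate thr',rect(cv2.morphologyEx(m,3,np.ones((9,9))),T,0))
a=np.radians(.3);d=np.array([[np.cos(a),-np.sin(a)],[np.sin(a),np.cos(a)]])@[0,.073]
s=observe();print(s['gripper_force'],s['ft_force'])
go(.5496+d[0],-.1223+d[1],s['position'][2],.3)
E
```

```text
[539.9 111.  252.3 149.4   5.3]
[ 5.520e+02 -1.218e+02  2.873e+02  1.886e+02 -2.000e-01] [(array([ 0.55 , -0.122, -0.001]), 0.69)]
plate thr [ 5.501e+02 -1.224e+02  2.804e+02  1.786e+02  2.000e-01]
41.44504129886627 [-0.55139819 -0.4913712   5.63824894]
shift [-0.46 23.44 -0.  ] turn 5.0 cur yaw 5.3 pos [0.532  0.1846 0.0112] w 0.0025 t 22.175
```

View pics/w8.png

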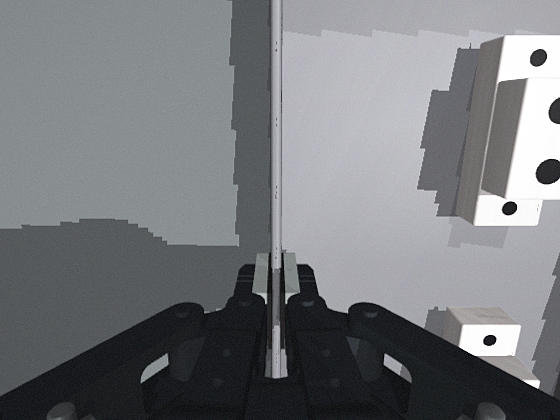

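The wall at column 277 is pinched cleanly and the blocks sit inside the tray. I'll drag it in two gentle calls.

Request:
move_arm(
  series="0 0.7 0 0 -1;0 2 0 0.5 -1;-0.1 4 0 1 -1;-0.2 6 0 1.5 -1;-0.2 8 0 2 -1;-0.2 10 0 2.5 -1;-0.3 11.5 0 2.7 -1;-0.3 12 0 2.7 -1",
  force=60,
)

```text
time_s: 23.18
position: [0.5402, 0.0649, 0.0112]
tool_rot: [[0.999, 0.045, 0.001], [0.045, -0.999, 0.002], [0.001, -0.001, -1.0]]
ft_force: [-0.4, 7.8, 6.6]
grip_width: 0.0027
gripper_force: 60.2
```

```bash
python3 - <<'E'
from h import *
T=snap('top');q=rect(spotter.cut_out('tray','top')[0]['pixels'],T,.03);print(q)
s=observe();print(s['gripper_force'],s['ft_force']);go(.5495,-.0492,s['position'][2],.3)
E
```

```text
[545.1  -9.5 252.4 148.1   2.8]
60.088210701942444 [-0.71986655  0.14850565  5.56299941]
shift [ 0.41 11.4  -0.  ] turn 2.3 cur yaw 2.6 pos [0.5403 0.0645 0.0112] w 0.0027 t 23.275
```

Request:
move_arm(
  series="0 0.7 0 0.3 -1;0.1 2 0 0.6 -1;0.2 4 0 1 -1;0.3 6 0 1.5 -1;0.4 8 0 2 -1;0.4 10 0 2.4 -1;0.4 11.2 0 2.4 -1;0.4 11.4 0 2.4 -1",
)

```text
time_s: 24.28
position: [0.5494, -0.0486, 0.0112]
tool_rot: [[1.0, 0.003, 0.001], [0.003, -1.0, 0.002], [0.001, -0.002, -1.0]]
ft_force: [1.0, 7.9, 8.1]
grip_width: 0.0023
gripper_force: 60.3
```

```bash
python3 - <<'E'
from h import *
T=snap('top');q=rect(spotter.cut_out('tray','top')[0]['pixels'],T,.03);print(q)
s=observe();print(s['gripper_force'],s['ft_force']);go(.5495,-.0492,s['position'][2],.3)
print([(np.round(r['point'],3),round(r['score'],2)) for r in spotter.mark_of('tray','top')[:1]+spotter.mark_of('start_top','top')[:2]])
cv2.imwrite('pics/t2.png',cv2.resize(T['pixels'][140:340,90:460],None,fx=2,fy=2))
E
```

```text
[ 548.9 -124.1  248.7  146.1    0.9]
60.165953636169434 [0.96033772 2.91780885 7.25959944]
shift [ 0.01  0.05 -0.  ] turn -0.1 cur yaw 0.2 pos [ 0.5494 -0.0487  0.0112] w 0.0021 t 24.375
[(array([ 0.55 , -0.122, -0.002]), 0.89), (array([ 0.441, -0.356,  0.068]), 0.7), (array([ 0.55 , -0.122, -0.   ]), 0.43)]
```

View pics/t2.png

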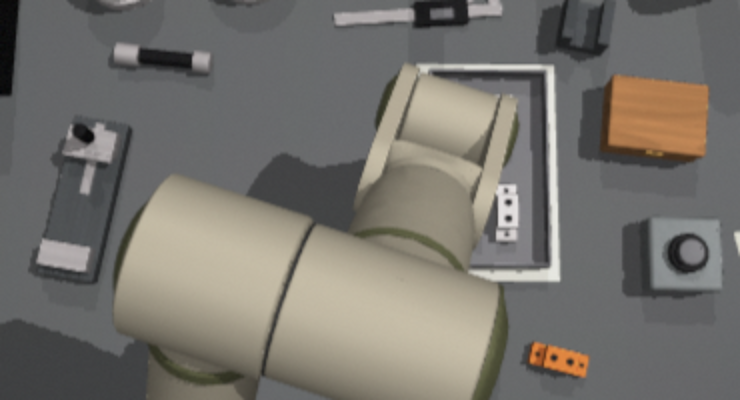

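The tray sits centred in the plate's white border, with the block at (507,212). The button is at (688,252). I'll release and lift clear.

Request:
move_arm(
  series="0 0 0 0 0.1;0 0 0 0 0.1;0 0 0 0 0.1;0 0 -4 0 0.1;0 0 -10 0 0.1;0 4 -16 0 -1;-4 10 -18 0 -1;-4 15 -18 0 -1",
)

```text
time_s: 25.48
position: [0.5096, -0.1963, 0.1924]
tool_rot: [[1.0, 0.005, 0.002], [0.005, -1.0, -0.001], [0.002, 0.001, -1.0]]
ft_force: [1.4, -0.0, -0.7]
grip_width: -0.0
gripper_force: 0.0
```

```bash
python3 - <<'E'
from h import *
go(.441,-.357,.14,0);s=observe();print(s['position'])
E
```

```text
shift [-6.95 16.02  5.24] turn 0.3 cur yaw 0.3 pos [ 0.5096 -0.1963  0.1924] w -0.0 t 25.475
[ 0.50956565 -0.19633713  0.19235673]
```

Request:
move_arm(
  series="-2.5 5 0 0 -1;-5 10 0 0 -1;-8 14 0 0 -1;-10 16 0 0 -1;-10 16 0 0 -1;-10 16 0 0 -1",
)

```text
time_s: 26.22
position: [0.4113, -0.3552, 0.1903]
tool_rot: [[1.0, 0.004, 0.0], [0.004, -1.0, 0.0], [0.0, -0.0, -1.0]]
ft_force: [1.2, -0.3, -0.5]
grip_width: 0.0
gripper_force: 0.0
```

```bash
python3 - <<'E'
from h import *
T=snap('top');im=snap('wrist')
print(rect(spotter.cut_out('tray','top')[0]['pixels'],T,.03))
for t in('part1','tray','plate'):print(t,[(np.round(r['point'],3),round(r['score'],2)) for r in spotter.mark_of(t,'top')[:4]])
print([(np.round(r['point'],4),round(r['score'],2)) for n in('top','wrist') for r in spotter.mark_of('start_top',n)[:2]])
go(.441,-.357,.10,0)
a=cv2.resize(T['pixels'][160:300,280:450],None,fx=2.3,fy=3);cv2.imwrite('pics/tw.png',np.hstack([a,im['pixels'][:,:390]]))
E
```

```text
[ 550.7 -121.7  251.6  150.3    0. ]
part1 [(array([ 0.494, -0.145,  0.02 ]), 0.84), (array([ 0.312, -0.206,  0.014]), 0.47)]
tray []
plate [(array([ 0.504,  0.383, -0.001]), 0.66)]
[(array([ 0.4455, -0.358 ,  0.0674]), 0.55), (array([ 0.4432, -0.3582,  0.0692]), 0.87)]
shift [2.98 0.16 9.04] turn 0.3 cur yaw 0.3 pos [ 0.4112 -0.3555  0.1904] w -0.0 t 26.625
```

View pics/tw.png

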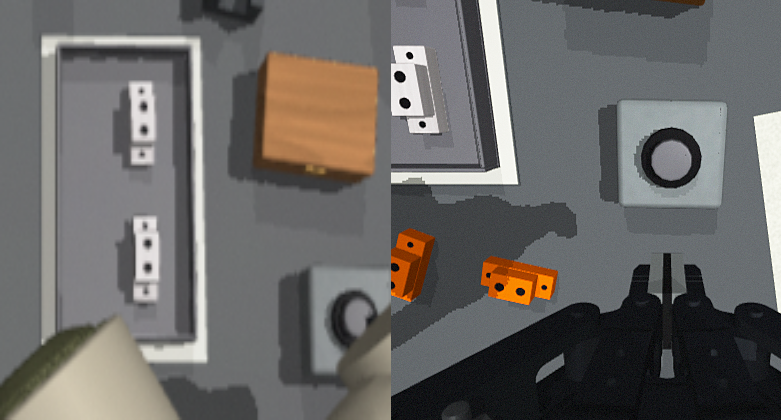

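The tray is square within the plate border and both blocks lie flat at (142,122) and (146,258). The button cap is at (672,160) in the right pane, consistent with the (0.443, -0.358, 0.068) marks from both cameras.

Request:
move_arm(
  series="3.2 0.2 4 0 -1;3.2 0.2 8 0 -1;3.2 0.2 10.5 0 -1;3.2 0.2 11.5 0 -1;3.2 0.2 11.5 0 -1;3.2 0.2 11.5 0 -1",
)

```text
time_s: 27.38
position: [0.4434, -0.3582, 0.0766]
tool_rot: [[1.0, 0.004, 0.001], [0.004, -1.0, -0.002], [0.001, 0.002, -1.0]]
ft_force: [-0.7, -0.5, -0.4]
grip_width: -0.0001
gripper_force: 0.0
```

Request:
move_arm(
  series="0 0 0.5 0 -1;0 0 0.8 0 -1;0 0 1 0 -1;0 0 1 0 -1",
)

```text
time_s: 27.88
position: [0.443, -0.3577, 0.0655]
tool_rot: [[1.0, 0.004, 0.0], [0.004, -1.0, -0.0], [0.0, 0.0, -1.0]]
ft_force: [-0.7, 0.7, 1.8]
grip_width: -0.0001
gripper_force: 1.1
```

Contact has started at about 1.8 N. The spring gives 5 N fully down, so I'll press on until the force rises past that.

Request:
move_arm(
  series="0 0 0.2 0 -1;0 0 0.4 0 -1;0 0 0.6 0 -1;0 0 0.6 0 -1",
)

```text
time_s: 28.38
position: [0.443, -0.3578, 0.0609]
tool_rot: [[1.0, 0.004, 0.001], [0.004, -1.0, -0.001], [0.001, 0.001, -1.0]]
ft_force: [-3.7, 3.7, 16.8]
grip_width: 0.0002
gripper_force: 8.3
```

Request:
move_arm(
  series="0 0 0 0 -1;0 0 0 0 -1;0 0 -2 0 -1;0 0 -6 0 -1;0 0 -12 0 -1;0 0 -17 0 -1;0 -5 -20 0 -1;0 -11 -21 0 0",
)

```text
time_s: 29.38
position: [0.4427, -0.2473, 0.2707]
tool_rot: [[1.0, 0.002, 0.002], [0.002, -1.0, -0.002], [0.002, 0.002, -1.0]]
ft_force: [1.2, 0.9, 0.5]
grip_width: 0.0168
gripper_force: 0.0
```

```bash
python3 - <<'E'
from h import *
go(.52,.10,.27,-5);go(.52,.385,.27,-10.6)
E
```

```text
shift [ 7.810e+00 -3.471e+01  2.000e-02] turn 5.1 cur yaw 0.1 pos [ 0.4427 -0.2473  0.2707] w 0.0168 t 29.375
shift [ 7.870e+00 -6.321e+01 -3.000e-02] turn 10.7 cur yaw 0.1 pos [ 0.4427 -0.2473  0.2707] w 0.0168 t 29.375
```

Request:
move_arm(
  series="1.5 -6 0 5 1;3 -12 0 10.7 1;4.5 -18 0 10.7 1;6 -24 0 10.7 1;7 -30 0 10.7 1;7.9 -36 0 10.7 1;7.9 -42 0 10.7 1;7.9 -48 0 10.7 1",
)

```text
time_s: 30.38
position: [0.5194, 0.2347, 0.269]
tool_rot: [[0.983, -0.182, -0.0], [-0.182, -0.983, -0.0], [-0.0, 0.0, -1.0]]
ft_force: [0.7, -0.6, 1.3]
grip_width: 0.0855
gripper_force: 0.0
```

Request:
move_arm(
  series="0 -6 0 0 1;0 -12 0 0 1;0 -15 0 0 1;0 -15 0 0 1;0 -15 0 0 1",
)

```text
time_s: 31.0
position: [0.5469, 0.3795, 0.2691]
tool_rot: [[0.983, -0.182, -0.0], [-0.182, -0.983, -0.0], [-0.0, 0.001, -1.0]]
ft_force: [-0.8, 0.3, 0.2]
grip_width: 0.0852
gripper_force: 0.0
```

```bash
python3 - <<'E'
from h import *
im=snap('wrist')
k=[r for r in spotter.mark_of('jaw_knob','wrist')][:2];print([(np.round(r['point'],4),r['score']) for r in k])
g=cv2.cvtColor(im['pixels'],6);cv2.imwrite('pics/w9.png',im['pixels'][:320])
go(.574,.366,.068,-10.6)
E
```

```text
[(array([0.5724, 0.3695, 0.0819]), 0.83)]
shift [ 2.89  0.79 20.16] turn 0.1 cur yaw -10.5 pos [0.547  0.379  0.2696] w 0.0853 t 31.1
```

View pics/w9.png

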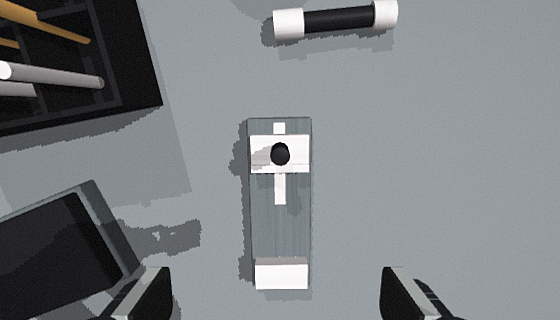

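The vise is empty and the knob top is at (280,153). I'll pinch the knob again and slide it closed.

Request:
move_arm(
  series="2.8 0.4 6 0 1;2.8 0.4 11 0 1;2.8 0.4 15 0 1;2.8 0.4 18 0 1;2.8 0.4 20.2 0 1;2.8 0.4 20.2 0 1",
  force=40,
)

```text
time_s: 31.85
position: [0.5732, 0.3699, 0.0663]
tool_rot: [[0.983, -0.183, -0.003], [-0.183, -0.983, -0.001], [-0.003, 0.002, -1.0]]
ft_force: [-0.2, -0.8, 0.6]
grip_width: 0.0851
gripper_force: 0.0
```

Request:
move_arm(
  series="0 0 0 0 -1;0 0 0 0 -1;0 0 0 0 -1;0 0 0 0 -1;0 0 0 0 -1;0 0 0 0 -1",
)

```text
time_s: 32.6
position: [0.5738, 0.3707, 0.068]
tool_rot: [[0.983, -0.182, 0.0], [-0.182, -0.983, -0.001], [0.0, 0.0, -1.0]]
ft_force: [-0.3, -4.1, 5.2]
grip_width: 0.0168
gripper_force: 39.1
```

Request:
move_arm(
  series="-1 0 0 0 -1;-2 0 0 0 -1;-3 0 0 0 -1;-3.8 0 0 0 -1;-4.1 0 0 0 -1;-4.3 0 0 0 -1;-4.3 0 0 0 -1",
)

```text
time_s: 33.48
position: [0.5319, 0.3778, 0.068]
tool_rot: [[0.983, -0.182, 0.001], [-0.182, -0.983, -0.002], [0.001, 0.002, -1.0]]
ft_force: [0.5, -8.9, 5.7]
grip_width: 0.017
gripper_force: 39.7
```

Request:
move_arm(
  series="-0.2 0 0 0 -1;-0.4 0 0 0 -1;-0.4 0 0 0 -1;-0.4 0 0 0 -1",
)

```text
time_s: 33.98
position: [0.5314, 0.3779, 0.0681]
tool_rot: [[0.983, -0.183, 0.008], [-0.183, -0.983, -0.001], [0.008, -0.0, -1.0]]
ft_force: [14.8, -9.1, -0.6]
grip_width: 0.0167
gripper_force: 39.3
```

The jaw is against its closed stop, with 14.8 N and no further travel. I'll release, lift clear and do the final check.

Request:
move_arm(
  series="0.3 0 0 0 -1;0.3 0 0 0 1;0.3 0 0 0 1;0.3 0 0 0 1;0.3 0 -5 0 1;0.3 0 -11 0 1;0.3 0 -17 0 1;-5 -6 -20 0 1",
)

```text
time_s: 34.98
position: [0.5023, 0.4281, 0.2637]
tool_rot: [[0.982, -0.187, 0.006], [-0.187, -0.982, 0.003], [0.005, -0.004, -1.0]]
ft_force: [-0.1, 1.3, -0.4]
grip_width: 0.0856
gripper_force: 0.0
```

Request:
move_arm(
  series="0 0 0 0 1;0 0 0 0 1",
)

```text
time_s: 35.22
position: [0.5, 0.4292, 0.2585]
tool_rot: [[0.983, -0.181, -0.001], [-0.181, -0.983, -0.001], [-0.001, 0.001, -1.0]]
ft_force: [0.5, -0.1, 0.6]
grip_width: 0.0855
gripper_force: 0.0
```

```bash
python3 - <<'E'
from h import *
T=snap('top');im=snap('wrist')
print(rect(spotter.cut_out('tray','top')[0]['pixels'],T,.03))
for n in('top','wrist'):
  for t in('jaw_knob','part1','start_top'):print(n,t,[(np.round(r['point'],3),round(r['score'],2)) for r in spotter.mark_of(t,n)[:4]])
s=observe();print(s['position'],s['ft_force'],s['time_s'])
S=snap('scene')
print('scene',[(np.round(r['point'],3),round(r['score'],2)) for t in('tray','part1','start_top','jaw_knob') for r in spotter.mark_of(t,'scene')[:4]])
cv2.imwrite('pics/fin.png',cv2.resize(T['pixels'][110:350,90:460],None,fx=2,fy=2))
E
```

```text
[ 5.525e+02 -1.210e+02  2.544e+02  1.545e+02 -4.000e-01]
top jaw_knob [(array([0.533, 0.378, 0.079]), 0.89), (array([ 0.737, -0.248,  0.   ]), 0.55), (array([ 0.614, -0.332,  0.002]), 0.52)]
top part1 [(array([ 0.329, -0.097,  0.013]), 0.85), (array([ 0.314, -0.204,  0.014]), 0.85), (array([ 0.492, -0.144,  0.021]), 0.76)]
top start_top [(array([ 0.443, -0.356,  0.069]), 0.55)]
wrist jaw_knob [(array([0.531, 0.374, 0.082]), 0.72)]
wrist part1 []
wrist start_top []
[0.50047321 0.42899887 0.25919039] [-0.01222182  0.27784183  0.04007159] 35.675
scene [(array([ 0.553, -0.123,  0.002]), 0.59), (array([ 0.331, -0.094,  0.014]), 0.74), (array([ 0.309, -0.204,  0.016]), 0.74), (array([ 0.496, -0.139,  0.022]), 0.65), (array([ 0.508,  0.383, -0.007]), 0.44), (array([ 0.753, -0.033,  0.003]), 0.67), (array([ 0.444, -0.357,  0.069]), 0.49), (array([0.531, 0.378, 0.082]), 0.56), (array([ 0.505,  0.388, -0.009]), 0.46)]
```

View pics/fin.png

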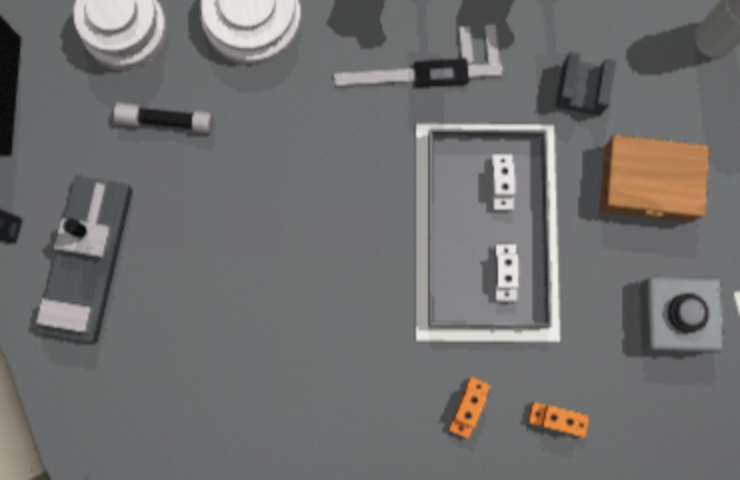

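The final view shows the tray square on the plate at (487,232), with both blocks flat in it. The jaw is closed with the knob at (75,230), the button is up at (688,312), and the bystanders are unmoved. No other aluminium block is in sight, so I'll hand in.

```bash
python3 -c "from rig import order; print(order.close_job())"
```

```text
the job is handed in; nothing more can be done
None
```

The job is handed in (no verdict came back): both aluminium blocks lie flat in the tray, the tray is square on the light plate, the start button was pressed to its stop and came back up, the vise jaw is closed on its stop, and the bystanders and orange look-alikes were left where they were.

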